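# Tip the glasses case down into its taped place on the hall ledge

### The arm

A 6-joint arm with a two-finger parallel gripper is mounted at the origin on the work surface. World frame = base frame: x ahead of the robot, y to its left, z up, the work surface at z = 0. Lengths are in m, angles in rad, forces in N, time in s.
With the tool pointing down it reaches from about 0.375 to 0.9 m from the base axis. Payload 3.1 kg.
Tool frame: the origin (TCP) lies on the centre line of the jaws, within the pads' length; the fingertips stand 11 mm ahead of it and the grasp point (between the pads) lies 8 mm behind it; x points along the fingers, y is the direction in which the jaws open and shut, and the axes are right-handed (so a half turn about x gives the same grasp; the last joint's range is limited). The gripper opens to 87 mm and grips with 3 to 60 N. Pads are 19 mm wide; open, the fingers measure 117 mm over their backs; the gripper's body (75 mm by 190 mm) begins 51 mm behind the grasp point.
Start: joints at [-1.484, 0.527, 1.433, -0, 1.181, -0.178], TCP at [0.164, -0.603, 0.234] pointing down, gripper open.
Joint ranges: [-3.08, 3.08], [-0.75, 2.2], [0.22, 2.44], [-1.43, 4.57], [0, 2.65], [-2.85, 2.85]. Speed limits (rad/s): [2.79, 2.79, 3.14, 3.14, 3.14, 3.14].

### API

Orientations are given as a unit quaternion [x, y, z, w].
In Python, from rig import robot, camera, camera_info gives the robot as it stands.
- The arm moves only by the shell command python3 -m inch 'ROWS' [FORCE]. ROWS is JSON, a list that holds one entry, the list of rows, each a list of 5 numbers: the shift along the tool's x, y, z in cm, then the turn about the tool's x in rad, then the opening, from 0 (shut) to 1 (fully open). A call has 1 to 8 rows; each row shifts and turns the pose as measured when the row begins, along the tool's axes as they then stand; what a row does not reach is not made up. A row lasts 1/12 s, in which the tool goes at most 41.7 mm and 7.16 degrees, less where a joint would pass 70% of its speed; a pose out of reach is approached as far as the arm can. A call with a gripper value outside its range is refused whole. The fingers move at their own pace and stop on an object; FORCE is the grip in N (left out, the last holds). Time passes only in rows, so rows that do not move let the fingers close. It gives the time, the measured TCP pose, the force and the opening at its end, in the units of the state.
- robot.get_obs(): the state, without advancing time (a new reading comes with each control period).
- camera(name): name is "side" or "top"; returns the picture (480x640x3 uint8, red, green, blue); there is no depth.
- camera_info(name): a dict with "camera_matrix" (3x3 intrinsics, pixels), "rvec" (rotation vector, rad) and "tvec" (3), from world to camera coordinates, as OpenCV has them. Camera axes: x right, y down, z forward; pixel columns grow to the right and rows downward; lengths in m; the calibration is good to about 2 mm. A picture is of the moment at which its call begins. camera_info takes no time and is no camera call.
- robot.hand_in(): hands the job in, once; it reports no verdict.
The state is a dict: "time": time; "q": joint angles; "joint_velocities": joint speeds; "joint_torque": joint torques, N m; "position": TCP position; "tool_rot": TCP orientation; "ft_force": force on the tool from outside, world axes, zero at the start; "moment": the same for the moment, N m; "grip_width": finger opening in m.
Only numpy, scipy, OpenCV 4.12 (cv2) and the standard library are available. Lean on these libraries where they do the work, as an engineer would, in place of code of your own. Each camera call takes 0.05 s, during which the arm holds its last target. There are 200 camera calls.

### The job

First slide the white saucer, with its coins still in it, right out of the orange taped rectangle, then tip the standing blue glasses case over by pushing it high up, near its top, so that it falls on its broad face and lies wholly inside the rectangle. Nothing is to be picked up, the case must not be shoved along while it stands, and the torch and the carabiner stay where they are.

Things in the scene. Friction and masses are not known exactly. Their poses are not given: they have to be found in the camera images.
- case: Blue hard-shell glasses case standing on end, 62 mm wide (its x), 38 mm thick (its y), 160 mm tall (its z), about 140 g. Origin: centre of the foot it stands on. A broad face looks along the rectangle within 0.1 rad; its front foot edge is 8 to 24 mm inside the tape's outer edge at a short end. Tipped past about 0.24 rad it falls over its foot edge.
- case_top (a point): Centre of the case's upper end face, 160 mm along the case's z from its foot.
- frame: The marked place: a rectangle of flat orange tape on the ledge, 124 mm (its x) by 220 mm (its y, the long direction) over the tape's outer edges, tape 8 mm wide. Origin at its centre, z up. It lies on the case's left or right, the cork tray on the other side. Wholly inside means within the tape's outer edge.
- saucer: White porcelain saucer, rim radius 50 mm, 18 mm high, about 160 g, loose, with three loose coins in it. Origin at the centre of its underside. It starts partly in the rectangle, in the half on the rectangle's +x side (away from the robot), beyond which the ledge is free. It is out when its whole rim is past the tape.
- coin0: Brass coin, 22 mm across, 2.4 mm thick, in the saucer. Origin at the centre of its underside.
- coin1: Copper coin, same size, in the saucer.
- coin2: Steel coin, same size, in the saucer.
- torch: Silver aluminium torch standing on its head, 38 mm across at the foot, 122 mm tall, loose, beyond the case as seen from the robot. Origin at the centre of its underside. To be left alone.
- tray: Fixed cork tray, 100 mm (its x) by 140 mm (its y), 20 mm high, on the other side of the case from the rectangle. Origin under its centre.
- carabiner: Orange carabiner, about 50 by 80 mm, 10 mm thick, lying loose in the tray. To be left alone.
There are look-alikes about, which are no part of the job. What is shaped like the saucer but pink or turquoise is not meant.

How it is judged:
By the outcome, as a careful person would: the job done as asked, in the order asked, and still so for the second after the job is handed in, with the robot touching nothing.
It also fails if it takes over 45 s, if anything falls off the work surface, if the arm or the gripper's body presses on something with over 40 N, if the wrist force passes 120 N, or if a joint passes its speed limit or range.

## Working session

There is one attempt and no reset: what is moved stays moved. The work goes in short steps, Python scripts to look and compute and a shell command to move; the robot and the scene stay as the last step left them, time stands still between calls to the robot, and variables do not carry over. Pictures are saved under pics/ and viewed, about 8 in all and at most 12, crops included, and the job is handed in when it is done.

```bash
ls; mkdir -p pics
python3 - <<'E'
from rig import robot,camera,camera_info
import cv2,numpy as np
for n in("top","side"):
    cv2.imwrite(f"pics/{n}0.png",camera(n)[:,:,::-1]); i=camera_info(n)
    R=cv2.Rodrigues(np.array(i["rvec"]))[0];print(n,np.round(i["camera_matrix"],1).tolist(),"cam pos",(-R.T@np.array(i["tvec"]).ravel()).round(3))
o=robot.get_obs();print(o)
E
```

```text
pics
top [[442.0, 0.0, 324.8], [0.0, 442.0, 235.0], [0.0, 0.0, 1.0]] cam pos [ 0.52  -0.047  0.79 ]
side [[589.1, 0.0, 330.5], [0.0, 589.1, 241.7], [0.0, 0.0, 1.0]] cam pos [0.008 0.553 0.87 ]
{'time': 0.1, 'q': array([-1.48351176e+00,  5.28393542e-01,  1.43379955e+00, -2.87729665e-05,
        1.18138705e+00, -1.78495215e-01]), 'joint_velocities': array([ 1.09686921e-03, -1.37098391e-03, -3.86529230e-03,  2.97735768e-04,
        9.37760124e-04, -7.62778095e-05]), 'joint_torque': array([-1.58983285e-04, -4.40985882e+01, -1.77151269e+01,  6.35245023e-02,
        5.33403398e-02, -4.46572426e-05]), 'position': array([ 0.1641296 , -0.60239006,  0.23264889]), 'tool_rot': array([ 0.70089409,  0.09439719, -0.70084881,  0.09299242]), 'ft_force': array([-0.51249521, -0.43671202, -0.17680801]), 'moment': array([ 0.05561824,  0.00096868, -0.01813494]), 'grip_width': 0.08727636287927298}
```

View pics/top0.png

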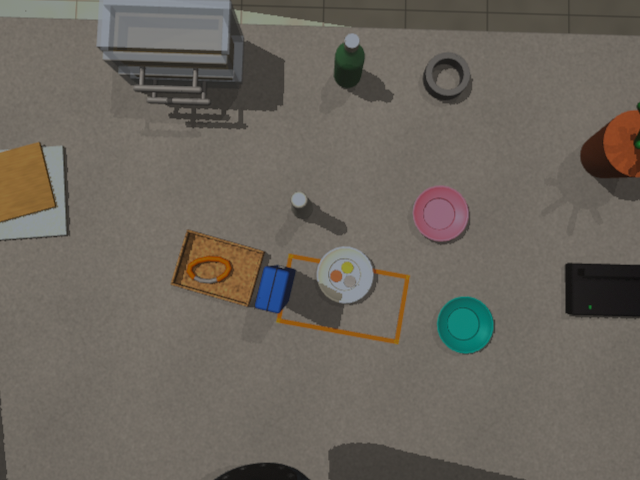

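View pics/side0.png

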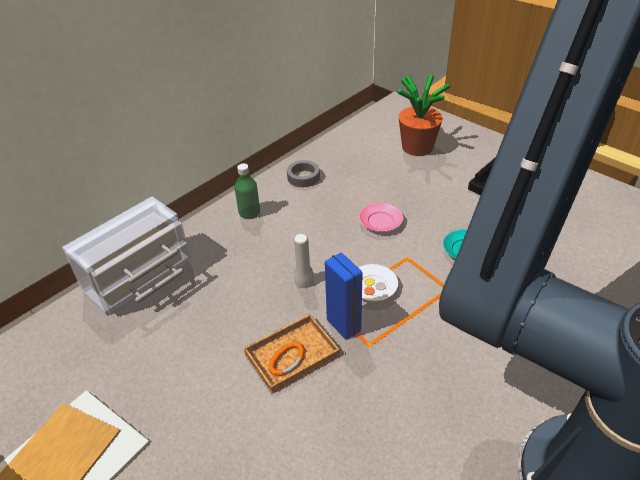

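The top view shows the white saucer at (345,275), with pink (441,213) and turquoise (466,325) look-alikes. The case is at (274,288), the torch at (300,203), the tray at (220,268), and the frame corners are near (290,257), (409,276), (397,341) and (279,322). I choose the white saucer with the coins and check it in a close crop.

```bash
cat > h.py <<'E'
import cv2,numpy as np
from rig import robot,camera,camera_info
def px2w(n,uv,z=0.):
    i=camera_info(n);K=np.array(i["camera_matrix"]);R=cv2.Rodrigues(np.array(i["rvec"]))[0];t=np.array(i["tvec"]).ravel()
    uv=np.atleast_2d(uv).astype(float);d=np.c_[uv,np.ones(len(uv))]@np.linalg.inv(K).T@R
    c=-R.T@t;return c+d*((z-c[2])/d[:,2])[:,None]
def w2px(n,p):
    i=camera_info(n);return cv2.projectPoints(np.atleast_2d(p).astype(float),np.array(i["rvec"]),np.array(i["tvec"]),np.array(i["camera_matrix"]),None)[0].reshape(-1,2)
def crop(n,src,u,v,w,h,s,out):
    cv2.imwrite(out,cv2.resize(src[v:v+h,u:u+w],None,fx=s,fy=s,interpolation=cv2.INTER_CUBIC))
E
python3 - <<'E'
from h import *
im=cv2.imread("pics/top0.png");crop("top",im,250,190,180,160,4.4,"pics/c1.png")
hsv=cv2.cvtColor(im,cv2.COLOR_BGR2HSV)
m=cv2.inRange(hsv,(8,150,120),(22,255,255));m[:,:278]=0;m[:, 415:]=0;m[:250]=0
cv2.circle(m,(345,275),26,0,-1)
pts=np.argwhere(m)[:,::-1];r=cv2.minAreaRect(px2w("top",pts)[:,:2].astype(np.float32));print("frame",r,cv2.boxPoints(r))
print("frame px pts",px2w("top",[(290,256),(409,276),(397,342),(279,323)]).round(3))
print("saucer rim",px2w("top",[(345,275),(316,275),(374,275)],.018).round(3))
E
```

```text
frame ((0.45114392042160034, -0.08632523566484451), (0.21911638975143433, 0.12275497615337372), 81.29155731201172) [[ 0.3738862  -0.18532744]
 [ 0.495226   -0.20391335]
 [ 0.5284016   0.01267697]
 [ 0.40706185  0.03126287]]
frame px pts [[ 0.524  0.01   0.   ]
 [ 0.494 -0.203  0.   ]
 [ 0.377 -0.184  0.   ]
 [ 0.405  0.026  0.   ]]
saucer rim [[ 0.493 -0.088  0.018]
 [ 0.492 -0.038  0.018]
 [ 0.494 -0.139  0.018]]
```

View pics/c1.png

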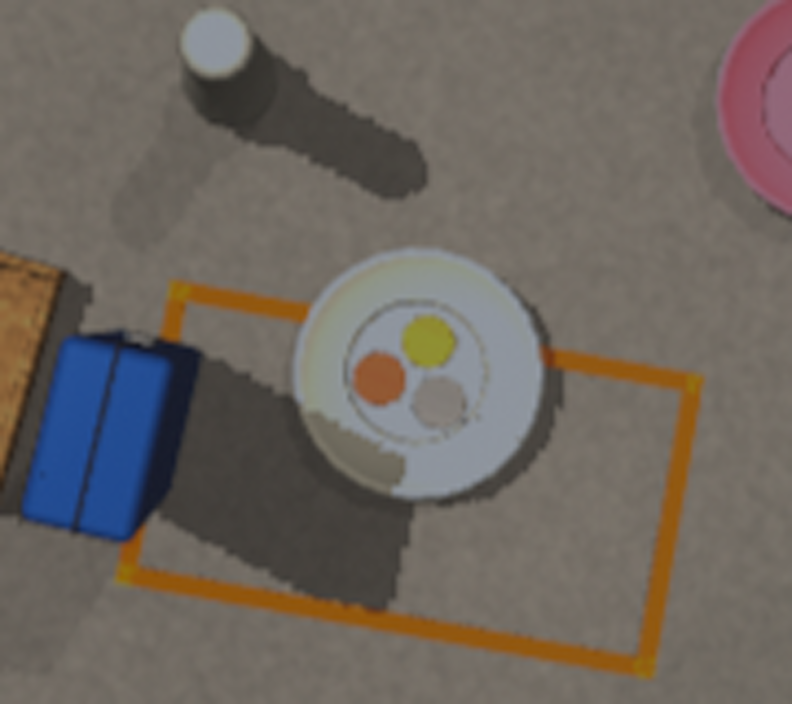

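The crop confirms the white saucer, with yellow, copper and grey coins, lying across the far tape. The case top face corners are at crop pixels of about (68,338), (172,352), (125,540) and (22,520). The torch top is at (216,43).

```bash
cat >> h.py <<'E'
YAW=-0.152;C=np.array([.4511,-.0863]);RF=np.array([[np.cos(YAW),-np.sin(YAW)],[np.sin(YAW),np.cos(YAW)]])
def w2f(p): return (np.atleast_2d(p)[:,:2]-C)@RF
def f2w(p): return np.atleast_2d(p)@RF.T+C
E
python3 - <<'E'
from h import *
from scipy.spatial.transform import Rotation as Ro
q=lambda l:np.array(l)/4.4+[250,190]
for nm,l,z in(("case top",[(66,336),(172,352),(125,541),(22,520)],.16),("torch",[(216,43)],.122),("saucer",[(419,374)],.018),("pink",[(840,100)],.018)):
    w=px2w("top",q(l),z);print(nm,w.round(3)[:,:2].tolist(),"frame",w2f(w).round(3).tolist())
i=np.array([(187,231),(264,249),(249,305),(174,285)]);w=px2w("top",i,.02);print("tray",w.round(3)[:,:2].tolist(),w2f(w).round(3).tolist())
s=px2w("side",[(326,261),(342,254),(361,266),(345,278)],.16);print("case side",w2f(s).round(3).tolist())
print("saucer side",w2f(px2w("side",[(376,283)],.018)).round(3))
o=robot.get_obs();M=Ro.from_quat(o["tool_rot"]).as_matrix();print(M.round(3));
print("TCP frame",w2f(o["position"]),"tool y angle",np.arctan2(M[1,1],M[0,1]))
E
```

```text
case top [[0.507, 0.033], [0.503, -0.001], [0.442, 0.012], [0.448, 0.046]] frame [[0.037, 0.127], [0.038, 0.092], [-0.024, 0.096], [-0.023, 0.13]]
torch [[0.609, -0.01]] frame [[0.144, 0.099]]
saucer [[0.493, -0.089]] frame [[0.042, 0.004]]
pink [[0.606, -0.254]] frame [[0.179, -0.142]]
tray [[0.563, 0.189], [0.535, 0.054], [0.437, 0.077], [0.468, 0.207]] [[0.068, 0.289], [0.061, 0.151], [-0.038, 0.159], [-0.027, 0.293]]
case side [[0.031, 0.128], [0.026, 0.096], [-0.017, 0.091], [-0.02, 0.129]]
saucer side [[0.033 0.004]]
[[-0.     0.263 -0.965]
 [ 0.002 -0.965 -0.263]
 [-1.    -0.002 -0.   ]]
TCP frame [[-0.20551772 -0.55359139]] tool y angle -1.3050052707318005
```

Frame: centre (0.451,-0.086), yaw -0.152, and its size checks out. The case's front edge is about 16 mm inside the tape. The saucer has to go about 9 cm along frame +x. I first turn the tool so its jaw axis (y) lies along frame x, and shut the jaws.

```bash
python3 -m inch '[[[0,0,0,-0.12,0],[0,0,0,-0.12,0],[0,0,0,-0.12,0],[0,0,0,-0.12,0],[0,0,0,-0.12,0],[0,0,0,-0.12,0],[0,0,0,-0.12,0],[0,0,0,-0.12,0]]]' 20
cat > st.py <<'E'
from h import *
from scipy.spatial.transform import Rotation as Ro
o=robot.get_obs();M=Ro.from_quat(o["tool_rot"]).as_matrix()
print("t",round(o["time"],2),"TCP frame",w2f(o["position"]).round(4),"z",o["position"][2].round(4),"turn err(tool x)",round(np.arctan2(M[1,1],M[0,1])-YAW,3),"down",M[:,0].round(3),"F",o["ft_force"].round(1),"w",o["grip_width"].round(3),"q",o["q"].round(2))
E
python3 st.py
```

```text
time: 0.77
position: [0.1639, -0.599, 0.2278]
tool_rot: [0.573, 0.421, -0.568, 0.414]
ft_force: [-0.4, 0.3, 0.3]
grip_width: 0.0412Traceback (most recent call last):
  File "st.py", line 4, in <module>
    print("t",round(o["time"],2),"TCP frame",w2f(o["position"]).round(4),"z",o["position"][2].round(4),"turn err(tool x)",round(np.arctan2(M[1,1],M[0,1])-YAW,3),"down",M[:,0].round(3),"F",o["ft_force"].round(1),"w",o["grip_width"].round(3),"q",o["q"].round(2))
                                                                                                                                                                                                                       ^^^^^^^^^^^^^^^^^^^^^
AttributeError: 'float' object has no attribute 'round'
```

```bash
sed -i 's/o\["grip_width"\].round(3)/round(o["grip_width"],3)/' st.py; python3 -m inch '[[[0,0,0,-0.12,0],[0,0,0,-0.12,0],[0,0,0,-0.12,0],[0,2,-4,0,0],[0,2,-4,0,0],[0,2,-4,0,0],[0,2,-4,0,0],[0,2,-4,0,0]]]'; python3 st.py
```

```text
time: 1.43
position: [0.2421, -0.4072, 0.225]
tool_rot: [0.486, 0.518, -0.482, 0.512]
ft_force: [0.1, 0.7, 0.1]
grip_width: 0.0004
t 1.43 TCP frame [[-0.158  -0.3488]] z 0.225 turn err(tool x) 0.214 down [-0.002  0.011 -1.   ] F [0.1 0.7 0.1] w 0.0 q [-1.27  0.34  1.8   0.    1.01 -1.33]
```

```bash
python3 -m inch '[[[0,0,0,0.1,0],[0,0,0,0.1,0],[0,1.5,-4,0,0],[0,1.5,-4,0,0],[0,1.5,-4,0,0],[0,1.5,-4,0,0],[0,1.5,-4,0,0],[0,1.5,-4,0,0]]]'; python3 st.py
```

```text
time: 2.1
position: [0.3632, -0.1799, 0.2268]
tool_rot: [0.54, 0.465, -0.534, 0.455]
ft_force: [0.9, -0.4, 0.5]
grip_width: -0.0001
t 2.1 TCP frame [[-0.0727 -0.1059]] z 0.2268 turn err(tool x) -0.003 down [-0.003  0.017 -1.   ] F [ 0.9 -0.4  0.5] w -0.0 q [-0.75  0.25  1.95  0.01  0.95 -0.6 ]
```

```bash
python3 -m inch '[[[0,1,-4,0,0],[0,1,-4,0,0],[0,0.5,-3,0,0],[3,0,0,0,0],[3,0,0,0,0],[3,0,0,0,0],[3,0,0,0,0],[0,0,0,0,0]]]'; python3 st.py
```

```text
time: 2.77
position: [0.4111, -0.0621, 0.1068]
tool_rot: [0.539, 0.466, -0.528, 0.462]
ft_force: [-0.8, -0.6, 0.4]
grip_width: 0.0006
t 2.77 TCP frame [[-0.0432  0.0178]] z 0.1068 turn err(tool x) 0.013 down [ 0.009  0.014 -1.   ] F [-0.8 -0.6  0.4] w 0.001 q [-0.43  0.5   2.07  0.03  0.58 -0.32]
```

```bash
python3 -m inch '[[[2,-0.5,0.7,0,0],[2,0,0.7,0,0],[2,0,0,0,0],[1.5,0,0,0,0],[0,0,0,0,0],[0,0,0,0,0]]]'; python3 st.py
```

```text
time: 3.27
position: [0.4078, -0.0763, 0.0323]
tool_rot: [0.54, 0.465, -0.527, 0.463]
ft_force: [0.7, 0.5, 0.2]
grip_width: 0.0007
t 3.27 TCP frame [[-0.0444  0.0033]] z 0.0323 turn err(tool x) 0.013 down [ 0.012  0.013 -1.   ] F [0.7 0.5 0.2] w 0.001 q [-0.47  0.67  2.11  0.05  0.35 -0.37]
```

```bash
python3 -m inch '[[[1.3,0,0,0,0],[0,0.6,0,0,0],[0,0.8,0,0,0],[0,0.9,0,0,0],[0,0.9,0,0,0],[0,0.9,0,0,0],[0,0.9,0,0,0],[0,0.9,0,0,0]]]'; python3 st.py
python3 - <<'E'
from h import *
im=camera("top")[:,:,::-1];cv2.imwrite("pics/top1.png",im);crop("top",im,240,170,220,180,3.5,"pics/c2.png")
E
```

```text
time: 3.93
position: [0.4738, -0.0858, 0.0294]
tool_rot: [0.54, 0.462, -0.526, 0.466]
ft_force: [0.2, 0.4, -0.7]
grip_width: 0.0006
t 3.93 TCP frame [[0.0223 0.004 ]] z 0.0294 turn err(tool x) 0.013 down [ 0.019  0.009 -1.   ] F [ 0.2  0.4 -0.7] w 0.001 q [-0.42  0.7   1.95  0.03  0.48 -0.31]
```

View pics/c2.png

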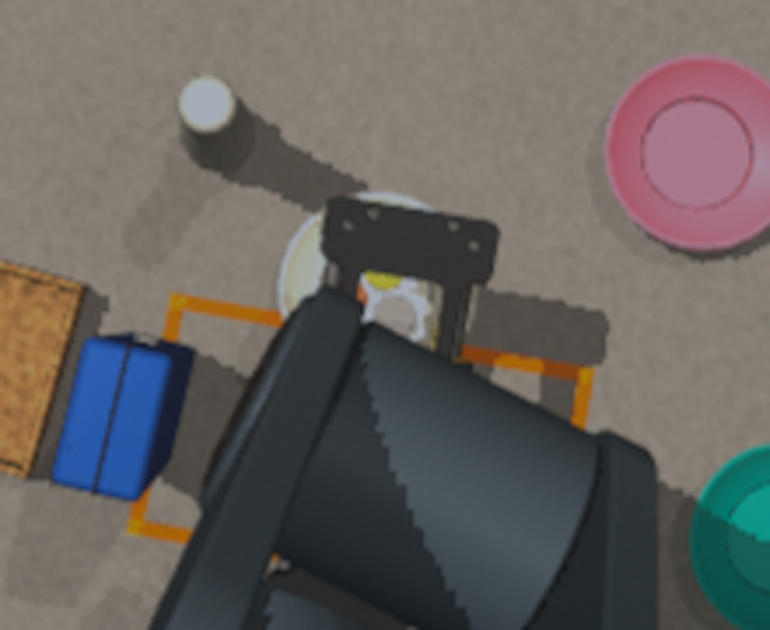

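The saucer has moved about 4 cm and is still on course, but the fingertip is at rim height (TCP z 0.029), which is too high. I back off, go lower and continue.

```bash
python3 -m inch '[[[0,-1.5,0,0,0],[0,-1.5,0,0,0],[0,0,0,0,0],[0.8,0,0,0,0],[0.8,0,0,0,0],[0,0,0,0,0]]]'; python3 st.py
```

```text
time: 4.48
position: [0.4574, -0.0856, 0.0159]
tool_rot: [0.544, 0.455, -0.522, 0.474]
ft_force: [-0.4, 0.1, 0.5]
grip_width: 0.0005
t 4.48 TCP frame [[0.0061 0.0016]] z 0.0159 turn err(tool x) 0.016 down [ 0.041 -0.001 -0.999] F [-0.4  0.1  0.5] w 0.0 q [-0.44  0.72  2.01  0.05  0.37 -0.34]
```

```bash
python3 -m inch '[[[0,0.8,0,0,0],[0.05,0.8,0,0,0],[0.05,0.8,0,0,0],[0.05,0.8,0,0,0]]]'; python3 st.py
```

```text
time: 4.82
position: [0.4903, -0.0896, 0.0142]
tool_rot: [0.543, 0.457, -0.523, 0.473]
ft_force: [-2.1, 0.5, 1.8]
grip_width: 0.0005
t 4.82 TCP frame [[0.0392 0.0027]] z 0.0142 turn err(tool x) 0.016 down [ 0.035  0.002 -0.999] F [-2.1  0.5  1.8] w 0.001 q [-0.41  0.74  1.92  0.04  0.45 -0.31]
```

```bash
python3 -m inch '[[[-0.1,0.8,0,0,0],[0,0.8,0,0,0],[0,0.8,0,0,0],[0,0.5,0,0,0],[0,0,0,0,0]]]'; python3 st.py
python3 - <<'E'
from h import *
im=camera("top")[:,:,::-1];cv2.imwrite("pics/top2.png",im);crop("top",im,240,170,220,180,3.5,"pics/c3.png")
E
```

```text
time: 5.23
position: [0.5259, -0.0948, 0.0167]
tool_rot: [0.543, 0.456, -0.522, 0.474]
ft_force: [-0.9, 0.0, -0.3]
grip_width: 0.0005
t 5.23 TCP frame [[0.0753 0.0029]] z 0.0167 turn err(tool x) 0.016 down [ 0.04  -0.    -0.999] F [-0.9  0.  -0.3] w 0.0 q [-0.4   0.75  1.83  0.03  0.52 -0.29]
```

View pics/c3.png

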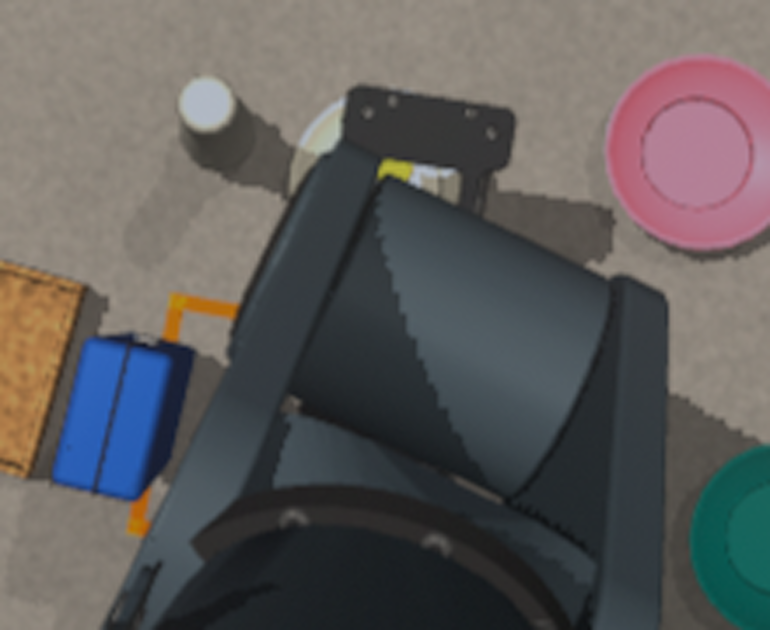

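The saucer is beyond the far tape, as far as the arm lets me see. I back off, go up and move over behind the case.

```bash
python3 -m inch '[[[0,-1.5,0,0,0],[0,-1.5,0,0,0],[-4,0,0,0,0],[-4,0,0,0,0],[-4,0,0,0,0],[-4,0,0,0,0],[-4,0,0,0,0],[-3,0,0,0,0]]]'; python3 st.py
```

```text
time: 5.95
position: [0.4803, -0.0889, 0.2418]
tool_rot: [0.54, 0.464, -0.527, 0.465]
ft_force: [1.0, -0.7, -1.2]
grip_width: 0.0006
t 5.95 TCP frame [[0.0292 0.0019]] z 0.2418 turn err(tool x) 0.014 down [ 0.014  0.011 -1.   ] F [ 1.  -0.7 -1.2] w 0.001 q [-0.42  0.33  1.77  0.02  1.04 -0.29]
```

```bash
python3 -m inch '[[[0,-0.5,-3,0,0.2],[0,-0.5,-4,0,0.2],[0,-0.5,-4,0,0.2],[0,-0.5,-3,0,0.2],[0,0,-2,0.06,0.2],[0,0,0,0,0.2]]]'; python3 st.py
python3 - <<'E'
from h import *
im=camera("top")[:,:,::-1];cv2.imwrite("pics/top3.png",im);crop("top",im,240,170,220,180,3.5,"pics/c4.png")
E
```

```text
time: 6.45
position: [0.4886, 0.0739, 0.2548]
tool_rot: [0.562, 0.436, -0.537, 0.454]
ft_force: [-0.7, 0.2, 0.1]
grip_width: 0.0167
t 6.45 TCP frame [[0.0128 0.164 ]] z 0.2548 turn err(tool x) -0.057 down [ 0.044  0.003 -0.999] F [-0.7  0.2  0.1] w 0.017 q [-0.08  0.31  1.76  0.01  1.03  0.12]
```

View pics/c4.png

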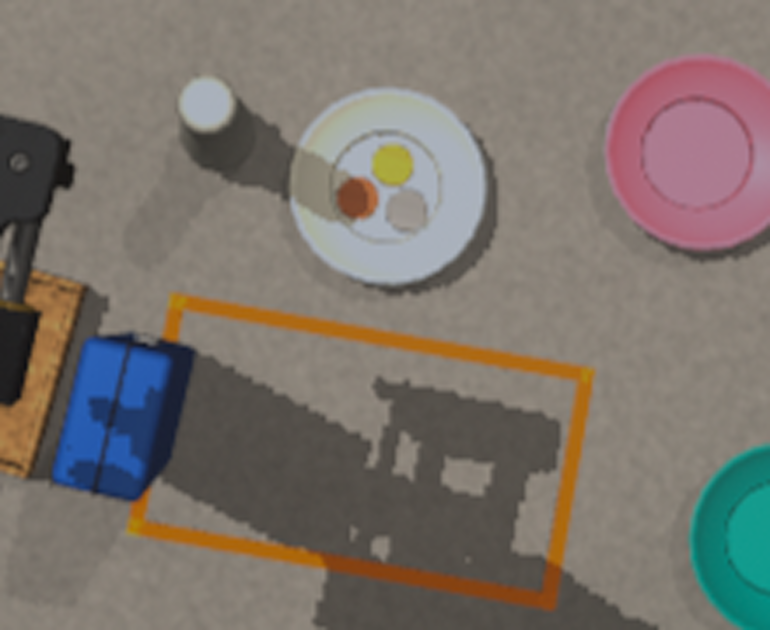

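The saucer is clear of the tape (rim bottom near (390,283), tape near (395,335)) with all three coins in it. Torch, tray and case are unmoved. Next I descend behind the case.

```bash
python3 -m inch '[[[2,-0.3,0,0,0.2],[2.5,-0.3,0,0,0.2],[2.5,-0.3,0,0,0.2],[2,0,0,0,0.2],[0.5,0,0,0,0.2],[0,0,0,0,0.2]]]'; python3 st.py
```

```text
time: 7.0
position: [0.485, 0.0695, 0.158]
tool_rot: [0.561, 0.435, -0.535, 0.458]
ft_force: [-0.2, -0.6, -0.1]
grip_width: 0.0176
t 7.0 TCP frame [[0.01   0.1591]] z 0.158 turn err(tool x) -0.051 down [ 0.05  -0.002 -0.999] F [-0.2 -0.6 -0.1] w 0.018 q [-0.09  0.45  1.88  0.    0.77  0.11]
```

```bash
python3 -m inch '[[[0.8,0,0,0,0.2],[0,0,0.7,0,0.2],[0,0,0.7,0,0.2],[0,0,0.6,0,0.2],[0,0,0.6,0,0.2],[0,0,0.6,0,0.2],[0,0,0.6,0,0.2],[0,0,0,0,0.2]]]'; python3 st.py
python3 - <<'E'
from h import *
im=camera("side")[:,:,::-1];cv2.imwrite("pics/side1.png",im);crop("side",im,220,170,260,220,2.7,"pics/c5.png")
E
```

```text
time: 7.67
position: [0.4803, 0.0254, 0.1535]
tool_rot: [0.563, 0.432, -0.533, 0.461]
ft_force: [-0.5, 0.0, -0.3]
grip_width: 0.0172
t 7.67 TCP frame [[0.0119 0.1149]] z 0.1535 turn err(tool x) -0.052 down [ 0.059 -0.004 -0.998] F [-0.5  0.  -0.3] w 0.017 q [-0.18  0.45  1.91  0.01  0.73  0.01]
```

View pics/c5.png

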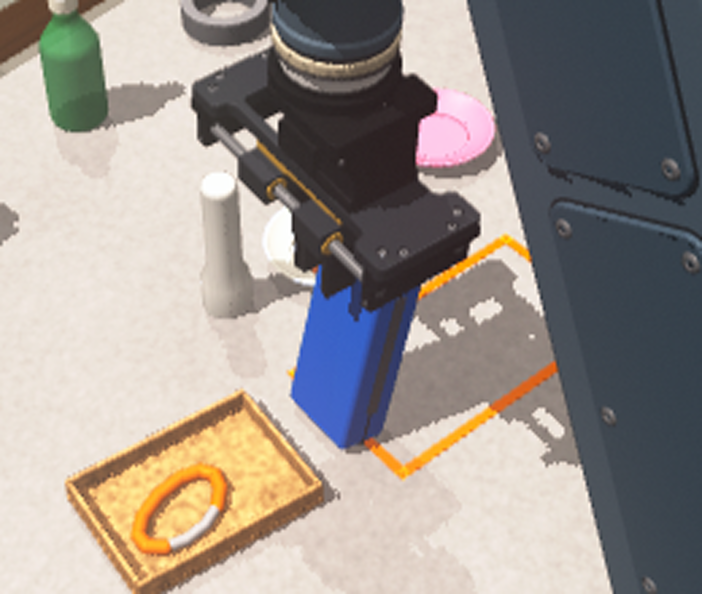

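The case is tipping on its front foot edge, with the foot still at the tape's end near (345,445) and the fingers high on its back. I keep pushing.

```bash
python3 -m inch '[[[0,0,0.7,0,0.2],[0,0,0.7,0,0.2],[0,0,0.7,0,0.2],[0,0,0.6,0,0.2],[0,0,0,0,0.2],[0,0,0,0,0.2],[0,0,0,0,0.2]]]'; python3 st.py
python3 - <<'E'
from h import *
im=camera("side")[:,:,::-1];cv2.imwrite("pics/side2.png",im);crop("side",im,220,170,260,220,2.7,"pics/c6.png")
E
```

```text
time: 8.3
position: [0.4744, -0.0037, 0.1534]
tool_rot: [0.563, 0.432, -0.533, 0.461]
ft_force: [-0.2, -0.5, -0.2]
grip_width: 0.0174
t 8.3 TCP frame [[0.0105 0.0852]] z 0.1534 turn err(tool x) -0.052 down [ 0.059 -0.004 -0.998] F [-0.2 -0.5 -0.2] w 0.017 q [-0.25  0.44  1.93  0.02  0.72 -0.06]
```

View pics/c6.png

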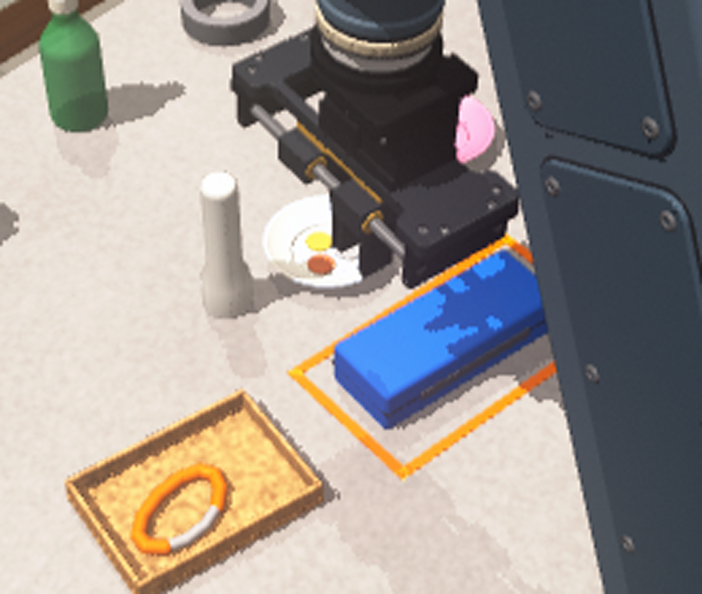

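The case fell flat and lies inside the tape at its near end. I retreat up and back towards +y' (clear of the torch), then check from the top.

```bash
python3 -m inch '[[[-4,0,0,0,0.2],[-4,0,0,0,0.2],[-2,0,-3,0,0.2],[0,0,-4,0,0.2],[0,0,-4,0,0.2],[0,0,-4,0,0.2],[0,0,-3,0,0.2],[0,0,0,0,0.2]]]'; python3 st.py
python3 - <<'E'
from h import *
im=camera("top")[:,:,::-1];cv2.imwrite("pics/top4.png",im);crop("top",im,240,170,220,180,3.5,"pics/c7.png")
hsv=cv2.cvtColor(im,cv2.COLOR_BGR2HSV);m=cv2.inRange(hsv,(105,120,40),(125,255,255))
pts=np.argwhere(m)[:,::-1];
for z in(.019,.038):
  f=w2f(px2w("top",pts,z));print(z,f.min(0).round(3),f.max(0).round(3),cv2.minAreaRect(f.astype(np.float32)))
E
```

```text
time: 9.02
position: [0.5084, 0.1806, 0.2577]
tool_rot: [0.565, 0.433, -0.534, 0.457]
ft_force: [0.6, 0.4, -0.6]
grip_width: 0.0175
t 9.02 TCP frame [[0.0162 0.2724]] z 0.2577 turn err(tool x) -0.059 down [ 0.056  0.002 -0.998] F [ 0.6  0.4 -0.6] w 0.018 q [ 0.14  0.36  1.66 -0.01  1.07  0.35]
0.019 [-0.034 -0.072] [0.035 0.092] ((0.00035887211561203003, 0.009976483881473541), (0.16161102056503296, 0.06301949173212051), 87.07349395751953)
0.038 [-0.032 -0.069] [0.036 0.091] ((0.00187661312520504, 0.010949470102787018), (0.15762853622436523, 0.0614665187895298), 87.07349395751953)
```

View pics/c7.png

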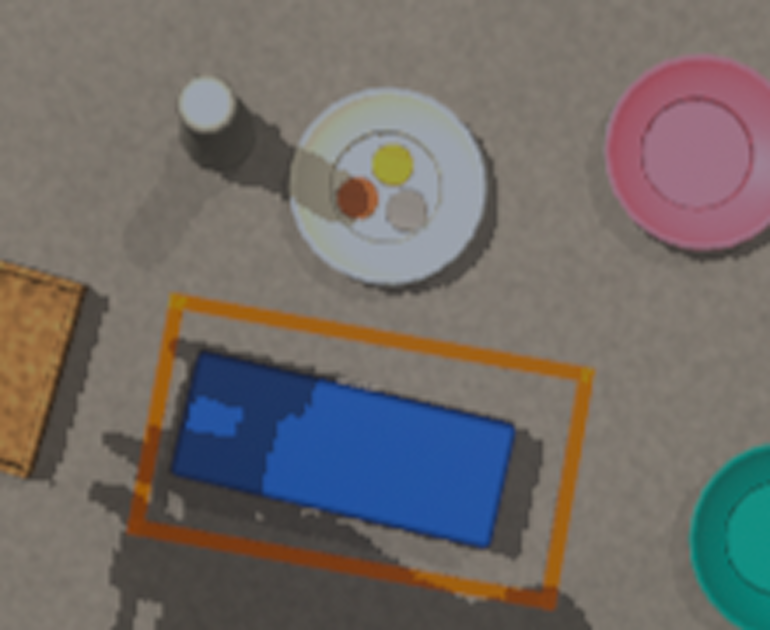

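The case is flat and wholly inside: x' runs from -0.034 to 0.036 (limit ±0.062) and y' from -0.072 to 0.092 (limit ±0.110). The saucer and coins are clear of the tape, and the arm touches nothing.

```bash
python3 -c "
from rig import robot
print(robot.hand_in())"
```

```text
the job is handed in; nothing more can be done
None
```

The job is done and handed in at about 9 s of the 45 s allowed; no verdict was reported.

**Saucer:** I slid it straight out over the far long side of the rectangle with shut fingers, and all three coins stayed in it. The first part of that push ran at about rim height, too high, so I backed off, lowered the fingers and finished. The last top view shows its rim clear of the tape by roughly 15 mm.

**Case:** I tipped it with a slow push about 10 mm below its top. It pivoted on its front foot edge and fell on its broad face. In the last top view it lies wholly inside, about 18 mm or more from the tape's outer edge on every side. The foot end sits within about 2–3 mm of where the front foot edge stood, which is within measuring error, so I saw no shoving along.

**The rest:** The torch is unmoved in the last top view. The carabiner looked unmoved in the side views, but the last crop did not include it. The arm is up and clear of everything, and the forces I read after each move were all under 3 N. No check failed. The one disagreement was the saucer's starting position, where the side view differed from the top view by 9 mm; I used the top view.

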